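Make up the cooler sets for re-use

ROBOT

A 6-joint arm with a two-finger parallel gripper is mounted at the origin on the work surface. World frame = base frame: x ahead of the robot, y to its left, z up, the work surface at z = 0. Lengths are in m, angles in rad, forces in N, time in s.
With the tool pointing down it reaches from about 0.35 to 0.775 m from the base axis. Payload 5.5 kg.
Tool frame: the origin (TCP) lies at the very end of the fingers, on their centre line; the grasp point (between the pads) lies env.hold_point_z behind it (env.hold_point_z is the distance from the TCP to the grasp point, in m); z points along the fingers, y is the line along which they close (so a half turn about z gives the same grasp; the last joint's range is limited). The gripper opens to 85 mm and grips with 20 to 120 N. Pads are 22 mm wide; open, the fingers measure 114 mm over their backs; the gripper's body (76 mm by 85 mm) begins 54 mm behind the grasp point. The pads swing forward as they close: fully open they stand 13 mm farther back than shut.
Start: joints at [-1.488, 0.313, 0.046, 1.304, 0, 1.431], TCP at [0.127, -0.561, 0.231] pointing down, gripper open.
Joint ranges: [-2.76, 2.76], [-0.86, 1.69], [-1.03, 1.26], [-2.2, 2.34], [-1.47, 1.5], [-3.14, 3.14]. Speed limits (rad/s): [2.57, 2.57, 3.14, 3.14, 3.14, 3.14].

INTERFACE

Orientations are given as a unit quaternion [w, x, y, z].
In Python, from workcell import env gives the robot as it stands.
- The arm moves only by the tool carry_out, never from a script. Its argument "steps" is a list of rows, each a list of 3 entries, a list of its own where there are three numbers: the turn, a rotation vector about the tool's x, y, z in degrees, then the shift along the tool's x, y, z in cm, then the closure in counts, from 0 (fully open) to 255 (shut). A call has exactly 8 rows; each row is the pose to reach, as a shift and turn from the pose commanded when the call began, along the tool's axes at that moment; what a row does not reach only later rows make up. A row lasts 1/8 s, in which the tool goes at most 62.5 mm and 10.7 degrees, less where a joint would pass 70% of its speed; a pose out of reach is approached as far as the arm can. A call with a gripper value outside its range is refused whole. The fingers move at their own pace and stop on an object; "force" is the grip in N (left out, the last holds). Time passes only in rows, so rows that repeat a pose let the fingers close, or fill a call up. It gives the time, the measured TCP pose, the force, the opening and the grip force at its end, in the units of the state.
- env.get_state(): the state, without advancing time (a new reading comes with each control period).
- env.read_camera(name): name is "scene" or "top" or "wrist"; returns (picture, depth): 400x640x3 uint8, red, green, blue; 400x640 float32, m along the optical axis (not along the pixel's ray), 0 where there is no reading.
- env.get_calibration(name): a dict with "fx", "fy", "cx", "cy" (pixels), "origin" and "orientation" of the camera in the world. Camera axes: x right, y up, looking along -z (the intrinsics and any distortion apply to the point x, -y, -z); pixel columns grow to the right and rows downward; lengths in m; the calibration is good to about 2 mm. A picture is of the moment at which its call begins: read the wrist's pose just before it. get_calibration takes no time and is no camera call; for the wrist camera it gives the pose at the moment of the call.
- env.hand_in(): hands the job in; it is judged then, once.
The state is a dict: "clock": time; "joint_pos": joint angles; "qvel": joint speeds; "tau": joint torques, N m; "tcp_pos": TCP position; "orientation": TCP orientation; "wrist_force": force on the tool from outside, world axes, zero at the start; "ft_torque": the same for the moment, N m; "finger_gap": finger opening in m; "grip_force": force on a finger pad.
Only numpy, scipy, OpenCV 4.12 (cv2) and the standard library are available. Lean on these libraries where they do the work, as an engineer would, in place of code of your own. Each camera call takes 0.05 s, during which the arm holds its last target. There are 200 camera calls.

TASK

Make up the two cooler sets in the parts tray: set each square heat sink, fins up, down flat in the pocket of its own size, then lay the square fan of the same size centrally and squarely on top of it. The oblong heat sink and the round blower belong to no set: leave them lying where they are, and do not disturb the circuit board.

Things in the scene. Friction and masses are not known exactly. Their poses are not given: they have to be found in the camera images.
- sink_large (a point): Large extruded aluminium heat sink, 60 mm square and 32 mm tall, standing on its flat base plate with the fins upward (upright it can be gripped as a solid block across either pair of sides). The point is its centre, half-way up; x runs along the fins, y across them, z up. The mat it starts on is 4 mm thick (its top at height 4 mm above the work surface).
- sink_small (a point): Small extruded aluminium heat sink, 40 mm square and 26 mm tall, standing on its flat base plate with the fins upward (upright it can be gripped as a solid block across either pair of sides). The point is its centre, half-way up; x runs along the fins, y across them, z up.
- fan_large (a point): Large axial fan with a square black plastic frame, 60 mm square and 20 mm thick, round duct, light-grey impeller, lying flat on the mat with its hub sticker upward. It can be gripped across either pair of frame sides. The point is its centre, half-way up; x and y are square to the frame's sides, z up.
- fan_small (a point): Small axial fan with a square black plastic frame, 40 mm square and 20 mm thick, round duct, light-grey impeller, lying flat on the mat with its hub sticker upward. It can be gripped across either pair of frame sides. The point is its centre, half-way up; x and y are square to the frame's sides, z up.
- sink_oblong (a point): Oblong aluminium heat sink, 84 mm long (x, along its fins), 38 mm wide (y) and 26 mm tall, fins up; a look-alike that belongs to no set. The point is its centre, half-way up.
- blower (a point): Centrifugal blower lying flat: black round housing 52 mm across and 16 mm thick, light-grey rotor, with a straight outlet spout that reaches 38 mm from the axis towards x, on the -y half; a look-alike that belongs to no set. The point is on the rotor's axis, half-way up.
- pocket_large (a point): Large pocket: four black L-shaped corner lugs, 6 mm high, around a 76 mm square on a pale insert (101 x 126 mm); mid-side the lugs leave 48 mm open for the fingers. The two inserts lie side by side along x in a shallow grey tray (218 x 138 mm, rim 9 mm above the pocket floor); all of it stays put. The point is the centre of the pocket's floor; x, y square to its sides, z up.
- pocket_small (a point): Small pocket: four black L-shaped corner lugs, 6 mm high, around a 56 mm square on a pale insert (101 x 126 mm); mid-side the lugs leave 36 mm open for the fingers. The two inserts lie side by side along x in a shallow grey tray (218 x 138 mm, rim 9 mm above the pocket floor); all of it stays put. The point is the centre of the pocket's floor; x, y square to its sides, z up.
- board: Bystander: green circuit board, 170 mm square, up to 30 mm high along its +y edge (connectors), lying loose on the mat. Origin at the centre of its underside.

How it is judged:
By the outcome, as a careful person would: the job done as asked, in the order asked, and still so for the second after the job is handed in, with the robot touching nothing.
It also fails if it takes over 102 s, if anything falls off the work surface, if the arm or the gripper's body presses on something with over 40 N, if the wrist force passes 120 N, or if a joint passes its speed limit or range.

## Working session

There is one attempt and no reset: what is moved stays moved. The work goes in short steps, Python scripts to look and compute and a tool call to move; the robot and the scene stay as the last step left them, time stands still between calls to the robot, and variables do not carry over. Pictures are saved under pics/ and viewed, at most 17 in all, crops included, and the job is handed in when it is done.

Besides the shell and the picture viewer there is one more tool, called after "Request:" as name(argument=value, ...) on one line, values as JSON. carry_out: Moves the arm, as the interface text tells. Its arguments: {"type":"object","properties":{"steps":{"type":"array","items":{"type":"array"}},"force":{"type":"number"}},"required":["steps"]}

```bash
mkdir -p pics; ls
python3 - <<'E'
from workcell import env
import cv2,numpy as np
for n in ("top","scene"):
    p,d=env.read_camera(n); c=env.get_calibration(n); print(n,c)
    cv2.imwrite(f"pics/{n}0.png",p[:,:,::-1]); np.save(f"{n}0.npy",d)
s=env.get_state(); print(s); print(env.hold_point_z)
E
```

```text
pics
top {'fx': 476.7718846645176, 'fy': 476.7718846645176, 'cx': 326.1684180495817, 'cy': 198.30181434216198, 'origin': array([0.39877165, 0.01538448, 1.11540489]), 'orientation': array([-0.69820845, -0.05012715,  0.0496234 ,  0.71241122])}
scene {'fx': 423.1456631933051, 'fy': 423.1456631933051, 'cx': 313.87381273033975, 'cy': 204.756540925685, 'origin': array([1.05572421, 0.23000096, 0.70881029]), 'orientation': array([0.51401092, 0.18204084, 0.27584077, 0.79155908])}
{'clock': 0.1, 'joint_pos': array([-1.48760999e+00,  3.13922989e-01,  4.51273578e-02,  1.30361400e+00,
       -6.50040448e-06,  1.43120175e+00]), 'qvel': array([-0.00176357, -0.00145813,  0.0010084 ,  0.00037392,  0.00170241,
        0.00046068]), 'tau': array([ 3.83707855e-03, -4.81724954e+01,  2.99244761e+01,  1.28089372e-02,
       -1.27742919e-04, -3.36634443e-06]), 'tcp_pos': array([ 0.12699647, -0.56034461,  0.23051358]), 'orientation': array([-8.06423189e-04,  9.93802172e-01,  1.11160211e-01,  1.94989956e-05]), 'wrist_force': array([0.59681602, 0.20241162, 0.30707278]), 'ft_torque': array([ 0.01044236, -0.02893414,  0.02678159]), 'grip_force': 0.0, 'finger_gap': 0.08511923758312281}
0.0187
```

View pics/top0.png

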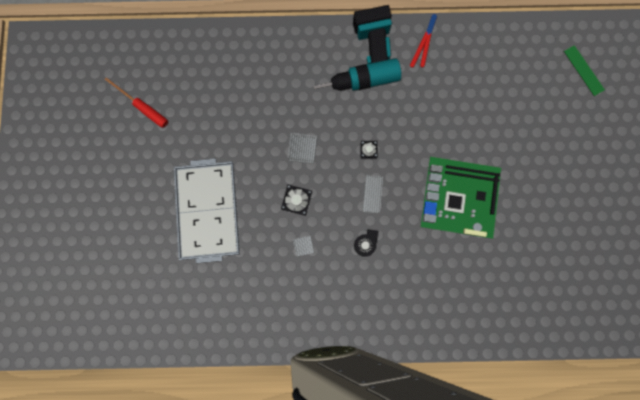

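View pics/scene0.png

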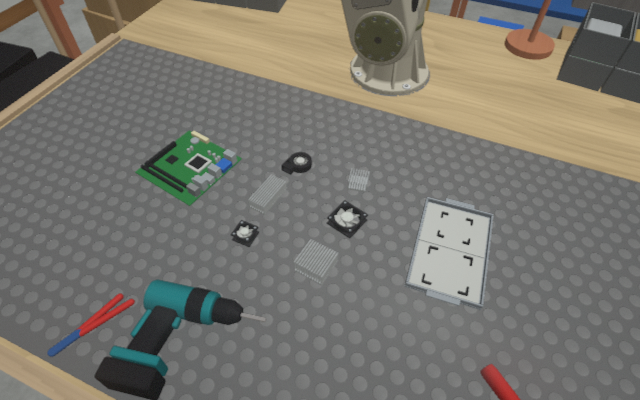

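Top view: large sink (302,148), small sink (303,246), large fan (296,200), small fan (369,149), large pocket (205,188), small pocket (208,233), decoys at (373,194) and (366,244).

```bash
cat > h.py <<'E'
from workcell import env
import cv2,numpy as np
from scipy.spatial.transform import Rotation as R
def rot(q): return R.from_quat(np.roll(q,-1))
def world(c,px,z):
    """pixels -> world points on the plane at height z"""
    px=np.atleast_2d(px).astype(float)
    v=np.c_[(px[:,0]-c['cx'])/c['fx'],-(px[:,1]-c['cy'])/c['fy'],-np.ones(len(px))]
    v=rot(c['orientation']).apply(v); o=c['origin']
    return o+v*((z-o[2])/v[:,2])[:,None]
def cloud(c,d):
    vv,uu=np.mgrid[0:d.shape[0],0:d.shape[1]]
    P=np.stack([(uu-c['cx'])/c['fx']*d,-(vv-c['cy'])/c['fy']*d,-d],-1)
    return rot(c['orientation']).apply(P.reshape(-1,3)).reshape(P.shape)+c['origin']
def move(xyz,yaw):
    """shift (tool axes, cm) and turn about tool z (deg) to TCP xyz with closing line at world yaw (deg), from measured pose"""
    s=env.get_state(); r=rot(s['orientation']).as_matrix()
    sh=r.T@(np.array(xyz)-s['tcp_pos'])*100
    cur=np.degrees(np.arctan2(r[1,1],r[0,1]))
    t=-((yaw-cur+90)%180-90)   # tool z is down
    tilt=rot(s['orientation']).inv().apply([0,0,-1])
    print('shift',sh.round(2),'turn z',round(t,2),'j6',s['joint_pos'][5].round(2),'down in tool',tilt.round(4))
E
python3 - <<'E'
from h import *
c=env.get_calibration('top'); d=np.load('top0.npy'); p=cv2.imread('pics/top0.png')
P=cloud(c,d)
for n,u,v,z in [('sinkL',302,148,.036),('sinkS',303,246,.03),('fanL',296,200,.024),('fanS',369,149,.024),('pL',205,188,.006),('pS',208,233,.006),('obl',373,194,.03),('blow',366,244,.02),('mat',340,200,.004)]:
    print(n,world(c,(u,v),z).round(4)[0],P[v,u].round(4))
cv2.imwrite('pics/crop.png',cv2.resize(p[128:268,170:390],None,fx=3.6,fy=3.6,interpolation=cv2.INTER_CUBIC))
move([0.4,0.06,0.3],0)
E
```

```text
sinkL [0.6713 0.0684 0.036 ] [0.6769 0.0695 0.0137]
sinkS [0.4449 0.0693 0.03  ] [0.4459 0.0705 0.0063]
fanL [0.5513 0.0844 0.024 ] [0.5522 0.0848 0.0177]
fanS [ 0.6687 -0.0882  0.024 ] [ 0.6695 -0.0885  0.0207]
pL [0.5868 0.2999 0.006 ] [0.5863 0.2992 0.0086]
pS [0.4805 0.2912 0.006 ] [0.4804 0.2909 0.0072]
obl [ 0.5609 -0.0934  0.03  ] [ 0.5638 -0.0953  0.0103]
blow [ 0.447  -0.0744  0.02  ] [ 0.4469 -0.0743  0.0222]
mat [ 0.552  -0.0179  0.004 ] [ 0.5525 -0.018   0.0008]
shift [ 40.33 -54.48  -6.85] turn z -77.24 j6 1.43 down in tool [-2.0e-04  1.6e-03  1.0e+00]
```

View pics/crop.png

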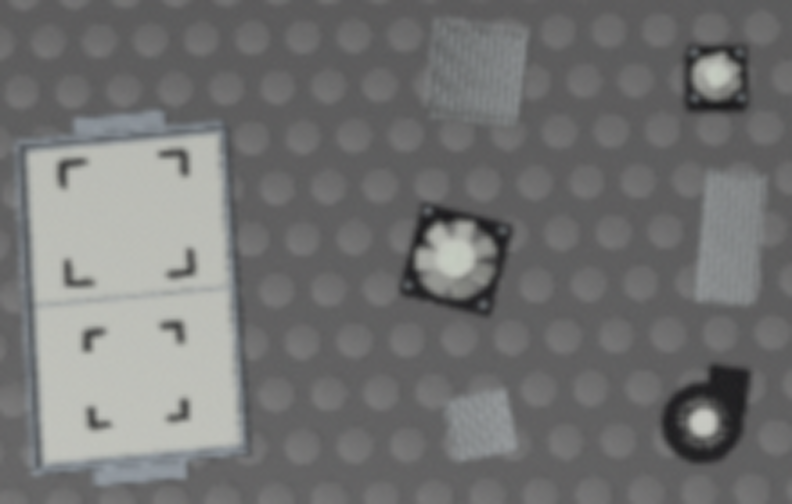

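Run:
```python
from h import *
c=env.get_calibration('top')
def q(n,pts,z):
    px=(np.array(pts)+.5)/3.6-.5+[170,128]; w=world(c,px,z)[:,:2]
    e=w-np.roll(w,-1,0); a=np.degrees(np.arctan2(e[:,1],e[:,0]))%90
    print(n,w.mean(0).round(4),'edges mm',(np.hypot(*e.T)*1000).round(1),'yaw%90',a.round(1))
q('sinkL',[(435,17),(528,28),(519,124),(430,115)],.036)
q('sinkS',[(445,400),(505,389),(517,448),(455,460)],.030)
q('fanL',[(423,203),(512,230),(490,315),(401,291)],.024)
q('fanS',[(686,47),(746,45),(747,108),(687,109)],.024)
q('pL',[(59,160),(187,151),(194,273),(67,285)],.014)
q('pS',[(84,332),(182,323),(187,415),(90,427)],.014)
cw=env.get_calibration('wrist'); s=env.get_state(); r=rot(s['orientation'])
print('cam in tool',r.inv().apply(cw['origin']-s['tcp_pos']).round(4),'look',r.inv().apply(rot(cw['orientation']).apply([[0,0,-1],[0,1,0]])).round(3),cw['fx'])
move([.5,.08,.36],90)
```

```text
sinkL [0.6729 0.0674] edges mm [60.7 63.7 57.5 64.9] yaw%90 [81.9 83.8 82.9 86.6]
sinkS [0.4461 0.069 ] edges mm [38.5 37.8 39.6 38.2] yaw%90 [ 9.2 10.6  9.7  8.9]
fanL [0.5519 0.0834] edges mm [60.1 56.7 59.2 58.7] yaw%90 [71.8 74.7 73.7 75.6]
fanS [ 0.6685 -0.0874] edges mm [39.2 42.1 39.  41.4] yaw%90 [ 0.8 88.9 89.8 89.2]
pL [0.5857 0.2982] edges mm [83.7 80.8 82.3 82.8] yaw%90 [2.9 3.8 4.3 4.8]
pS [0.4833 0.2908] edges mm [63.3 59.3 62.3 61.3] yaw%90 [4.1 3.7 5.9 4.7]
cam in tool [ 0.0728  0.0015 -0.1423] look [[-0.288 -0.     0.958]
 [ 0.958 -0.001  0.288]] 312.0099570220826
shift [ 50.53 -54.23 -12.85] turn z 12.76 j6 1.43 down in tool [-2.0e-04  1.6e-03  1.0e+00]
```

Request:
carry_out(steps=[[[0,0,3],[6,-6,0],0],[[0,0,6],[11,-11,0],0],[[0,0,9],[15,-15,0],0],[[0,0,12.8],[20,-19,1],0],[[0,0,12.8],[24,-23,1],0],[[0,0,12.8],[28,-27,1],0],[[0,0,12.8],[32,-31,1],0],[[0,0,12.8],[36,-35,1],0]])

```text
clock: 1.1
tcp_pos: [0.4, -0.1403, 0.2212]
orientation: [0.0, 1.0, -0.0, 0.0]
wrist_force: [0.5, -1.1, -0.1]
finger_gap: 0.0851
grip_force: 0.0
```

Request:
carry_out(steps=[[[0,0,0],[4,-4,0.5],0],[[0,0,0],[8,-8,1],0],[[0,0,0],[12,-12,1.5],0],[[0,0,0],[16,-14,2],0],[[0,0,0],[16,-14,2],0],[[0,0,0],[16,-14,2],0],[[0,0,0],[16,-14,2],0],[[0,0,0],[16,-14,2],0]])

```text
clock: 2.1
tcp_pos: [0.5589, -0.0031, 0.2018]
orientation: [0.0, 1.0, -0.001, 0.0]
wrist_force: [-0.9, -0.5, -0.2]
finger_gap: 0.0853
grip_force: 0.0
```

Run:
```python
from h import *
import pickle
s=env.get_state();c=env.get_calibration('wrist'); p,d=env.read_camera('wrist')
print(s['clock'],s['tcp_pos'],s['joint_pos'].round(2)); move([.56,.08,.2],90)
pickle.dump((p,d,c),open('w1.pkl','wb')); cv2.imwrite('pics/w1.png',p[:,:,::-1])
```

```text
2.1 [ 0.5588875  -0.00305806  0.20181122] [-0.15  0.29 -0.06  1.22 -0.    2.99]
shift [ 0.08 -8.3   0.18] turn z -0.11 j6 2.99 down in tool [-6.e-04 -2.e-04  1.e+00]
```

View pics/w1.png

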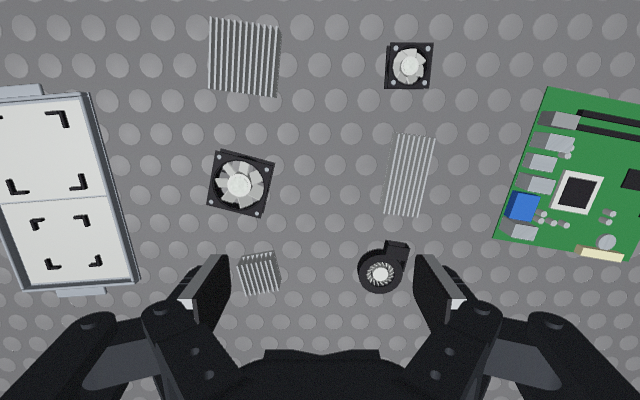

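Wrist view: sinkL (244,57), fanL (241,183), sinkS (259,273), fanS (409,66), pockets at (45,150) and (67,243). Joint 6 is near its limit, so I'll turn the tool half around later.

Run:
```python
from h import *
p=cv2.imread('pics/w1.png')
cv2.imwrite('pics/w1c.png',cv2.resize(p[0:300,0:290],None,fx=2,fy=2,interpolation=cv2.INTER_CUBIC))
```

```text
(no output)
```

View pics/w1c.png

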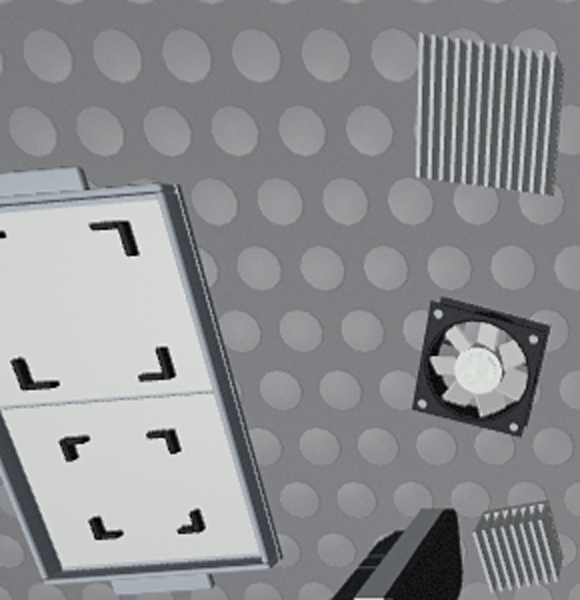

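Request:
carry_out(steps=[[[0,0,-10],[0,-1,0],0],[[0,0,-20],[0,-2,0],0],[[0,0,-30],[0,-3,0],0],[[0,0,-40],[0,-4,0],0],[[0,0,-50],[0,-5,0],0],[[0,0,-60],[0,-6,0],0],[[0,0,-70],[0,-6.5,0],0],[[0,0,-80],[0,-7,0],0]])

```text
clock: 3.15
tcp_pos: [0.5593, 0.0675, 0.2016]
orientation: [0.0, 0.765, 0.645, 0.0]
wrist_force: [-0.8, -0.1, -0.3]
finger_gap: 0.0855
grip_force: 0.0
```

Run:
```python
from h import *
import pickle
p,d,c=pickle.load(open('w1.pkl','rb')); P=cloud(c,d)
def q(n,pts,z):
    px=(np.array(pts)+.5)/2-.5; w=world(c,px,z)[:,:2]
    e=w-np.roll(w,-1,0); a=np.degrees(np.arctan2(e[:,1],e[:,0]))%90
    print(n,w.mean(0).round(4),'edges mm',(np.hypot(*e.T)*1000).round(1),'yaw%90',a.round(1)); return w
for n,u,v in [('floorS',62,243),('floorL',45,150),('mat',150,120),('fan',240,184),('sink',243,57)]: print(n,np.median(P[v-3:v+4,u-3:u+4,2]).round(4))
q('sinkL',[(419,33),(555,53),(550,194),(415,178)],.036)
q('fanL',[(431,303),(549,325),(522,436),(413,408)],.024)
q('pS',[(61,439),(178,429),(204,534),(92,541)],.014)
w=q('pL3',[(133,222),(174,380),(21,389)],.014); print('pL',(w[0]+w[2])/2)
move([.673,.067,.12],84)
```

```text
floorS 0.0087
floorL 0.0086
mat 0.0027
fan 0.0224
sink 0.0335
sinkL [0.6743 0.067 ] edges mm [59.7 59.3 62.9 60.4] yaw%90 [82.4 85.3 83.5 82.3]
fanL [0.5536 0.0821] edges mm [60.9 63.3 59.8 58.2] yaw%90 [79.2 74.  74.5 74.8]
pS [0.4817 0.2888] edges mm [67.4 65.6 67.4 64.2] yaw%90 [5.  1.  3.9 0.9]
pL3 [0.5714 0.2812] edges mm [ 83.1  85.3 120.5] yaw%90 [ 1.9  3.4 46.9]
pL [0.58438313 0.29584238]
shift [ 1.87 11.21  8.17] turn z 86.26 j6 1.72 down in tool [-0.e+00 -5.e-04  1.e+00]
```

Request:
carry_out(steps=[[[0,0,-10],[0,0,0],0],[[0,0,-20],[0,0,0],0],[[0,0,-30],[0,0,0],0],[[0,0,-40],[0,0,0],0],[[0,0,-50],[0,0,0],0],[[0,0,-60],[0,0,0],0],[[0,0,-70],[0,0,0],0],[[0,0,-80],[0,0,0],0]])

```text
clock: 4.15
tcp_pos: [0.5593, 0.0672, 0.2017]
orientation: [0.0, 0.171, 0.985, -0.0]
wrist_force: [-0.4, -0.1, -0.8]
finger_gap: 0.0853
grip_force: 0.0
```

Run:
```python
from h import *
move([.673,.067,.11],84)
```

```text
shift [-10.7    3.82   9.17] turn z -13.75 j6 0.32 down in tool [ 6.e-04 -1.e-04  1.e+00]
```

Request:
carry_out(steps=[[[0,0,-7],[-5,2,4],0],[[0,0,-13.8],[-10.7,3.8,9.2],0],[[0,0,-13.8],[-10.7,3.8,9.2],0],[[0,0,-13.8],[-10.7,3.8,9.2],0],[[0,0,-13.8],[-10.7,3.8,9.2],0],[[0,0,-13.8],[-10.7,3.8,9.2],0],[[0,0,-13.8],[-10.7,3.8,9.2],0],[[0,0,-13.8],[-10.7,3.8,9.2],0]])

```text
clock: 5.15
tcp_pos: [0.673, 0.0668, 0.1101]
orientation: [0.001, 0.054, 0.999, -0.0]
wrist_force: [0.2, 0.3, 0.9]
finger_gap: 0.0854
grip_force: 0.0
```

```bash
cat >> h.py <<'E'
import pickle
def shot(n,crop=None):
    s=env.get_state();c=env.get_calibration('wrist'); p,d=env.read_camera('wrist')
    pickle.dump((p,d,c),open(n+'.pkl','wb')); cv2.imwrite(f'pics/{n}.png',p[:,:,::-1]); print(s['clock'],s['tcp_pos'].round(4),s['joint_pos'].round(2))
def quad(n,pts,z):
    """corners (in turn) of a square in picture n -> centre, edges, yaw"""
    c=pickle.load(open(n+'.pkl','rb'))[2]; w=world(c,pts,z)[:,:2]
    e=w-np.roll(w,-1,0); a=np.degrees(np.arctan2(e[:,1],e[:,0]))%90
    print(w.mean(0).round(4),'edges mm',(np.hypot(*e.T)*1000).round(1),'yaw%90',a.round(1)); return w
E
python3 -c "
from h import *
shot('w2')"
```

```text
5.15 [0.673  0.0668 0.1101] [-0.02  0.56  0.13  1.14 -0.    0.09]
```

View pics/w2.png

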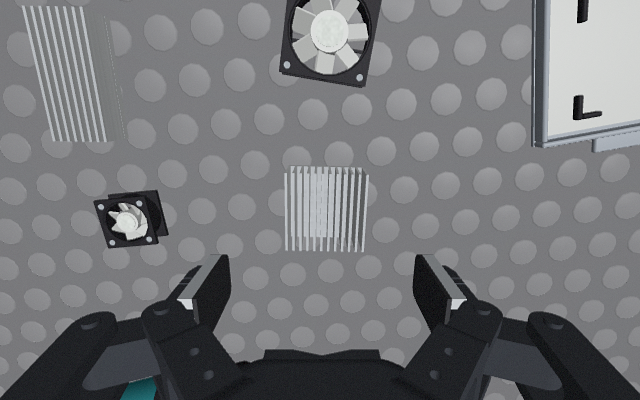

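SinkL in picture: corners about (285,173),(368,175),(364,252),(287,250), centred between the fingers (col 322).

```bash
python3 -c "
from h import *
w=quad('w2',[(285,173),(368,175),(364,252),(287,250)],.036)
quad('w2',[(94,201),(146,190),(158,245),(109,249)],.024)
move([.674,.067,.006],84)"
```

```text
[0.675  0.0684] edges mm [58.6 59.8 58.7 59.6] yaw%90 [82.4 83.4 82.2 83.4]
[ 0.669  -0.0871] edges mm [42.1 45.5 40.  40.4] yaw%90 [ 5.7 86.6 88.8 88.9]
shift [-0.09  0.03 10.39] turn z -0.23 j6 0.09 down in tool [8.e-04 0.e+00 1.e+00]
```

Request:
carry_out(steps=[[[0,0,0.8],[-0.2,0.1,5],0],[[0,0,0.8],[-0.2,0.1,9],0],[[0,0,0.8],[-0.2,0.1,10.5],0],[[0,0,0.8],[-0.2,0.1,10.5],0],[[0,0,0.8],[-0.2,0.1,10.5],110],[[0,0,0.8],[-0.2,0.1,10.5],140],[[0,0,0.8],[-0.2,0.1,10.5],140],[[0,0,0.8],[-0.2,0.1,10.5],140]], force=50)

```text
clock: 6.2
tcp_pos: [0.677, 0.0675, 0.0068]
orientation: [0.002, 0.061, 0.998, 0.0]
wrist_force: [0.0, 1.3, 7.1]
finger_gap: 0.0592
grip_force: 56.1
```

```bash
python3 -c "
from h import *
c=pickle.load(open('w1.pkl','rb'))[2]
w=world(c,[(177/2,186/2),(277/2,560/2)],.0195)[:,:2];e=w[0]-w[1];print(np.hypot(*e),np.degrees(np.arctan2(*e[::-1])))
w=world(c,[(5/2,408/2),(213/2,392/2)],.0105)[:,:2];e=w[0]-w[1];print(np.degrees(np.arctan2(*e[::-1])))
move([.585,.297,.12],93.7)"
```

```text
0.20859485264063174 3.8128911224570907
94.44473634203864
shift [ 11.89  21.65 -11.36] turn z -10.73 j6 0.1 down in tool [ 4.3e-03 -5.0e-04  1.0e+00]
```

Request:
carry_out(steps=[[[0,0,0],[0,0,-5],140],[[0,0,-3],[0,1,-9],140],[[0,0,-6],[3,5,-11.4],140],[[0,0,-9],[6,10,-11.4],140],[[0,0,-11],[9,15,-11.4],140],[[0,0,-11],[11.9,20,-11.4],140],[[0,0,-11],[11.9,21.7,-11.4],140],[[0,0,-11],[11.9,21.7,-11.4],140]])

```text
clock: 7.2
tcp_pos: [0.5838, 0.2984, 0.1184]
orientation: [0.0, -0.036, 0.999, -0.0]
wrist_force: [0.5, -0.5, -0.6]
finger_gap: 0.0591
grip_force: 55.3
```

Request:
carry_out(steps=[[[0,0,0],[0,0,0],140],[[0,0,0],[0,0,0],140],[[0,0,0],[0,0,0],140],[[0,0,0],[0,0,0],140],[[0,0,0],[0,0,0],140],[[0,0,0],[0,0,0],140],[[0,0,0],[0,0,0],140],[[0,0,0],[0,0,0],140]])

```text
clock: 8.2
tcp_pos: [0.5836, 0.2975, 0.1183]
orientation: [0.0, -0.035, 0.999, -0.0]
wrist_force: [-0.5, 0.0, -1.8]
finger_gap: 0.0589
grip_force: 55.3
```

```bash
python3 -c "
from h import *
shot('w3'); move([.585,.297,.0133],94)"
```

```text
8.2 [0.5836 0.2975 0.1183] [ 0.35  0.52  0.07  1.13 -0.    0.28]
shift [-0.14 -0.06 10.5 ] turn z -0.03 j6 0.28 down in tool [0.e+00 1.e-04 1.e+00]
```

View pics/w3.png

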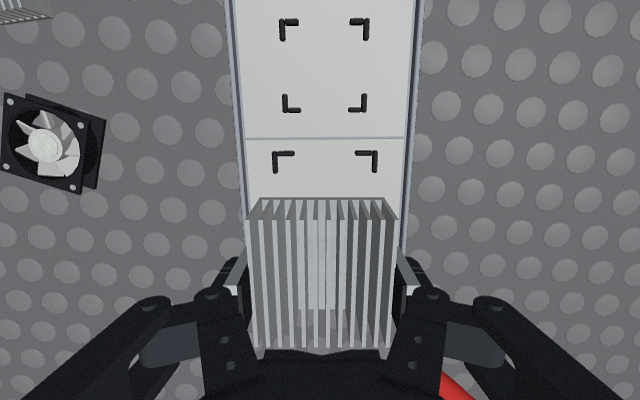

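Small pocket outer corners (279,19),(369,18),(367,112),(283,112); near edge of large pocket (272,152)–(377,151); divider at row 138.

```bash
python3 -c "
from h import *
quad('w3',[(279,19),(369,18),(367,112),(283,112)],.0165)
c=pickle.load(open('w3.pkl','rb'))[2]
a=world(c,[(272,152),(377,151)],.0165)[:,:2]; d=world(c,[(246,138),(405,137)],.0105)[:,:2]
e=a[1]-a[0]; yaw=np.arctan2(e[1],e[0]); u=np.array([np.sin(yaw),-np.cos(yaw)]); print('edge',np.hypot(*e)*1000,np.degrees(yaw),'mid',a.mean(0),'div',d.mean(0))
print('pL from lugs',a.mean(0)+u*.041,'from divider',d.mean(0)+u*.0505)
s=quad('w3',[(247,219),(398,219),(388,198),(260,198)],.145)
"
```

```text
[0.4824 0.2911] edges mm [62.5 62.8 63.2 62.2] yaw%90 [4.6 5.2 4.  4.6]
edge 81.87248108201425 94.57102046013324 mid [0.54313411 0.2955669 ] div [0.53291351 0.2956585 ]
pL from lugs [0.58400371 0.29883438] from divider [0.58325288 0.29968309]
[0.5479 0.2942] edges mm [59.4  9.7 49.4 10.3] yaw%90 [ 4.  31.4  4.  61. ]
```

```bash
python3 -c "
from h import *
c=pickle.load(open('w3.pkl','rb'))[2]
a=world(c,[(247,219),(398,219)],.1475)[:,:2];b=world(c,[(260,198),(388,198)],.1155)[:,:2]
for k in(a,b):
  e=k[1]-k[0]; yaw=np.arctan2(e[1],e[0]); u=np.array([np.sin(yaw),-np.cos(yaw)]);print(np.hypot(*e),np.degrees(yaw),k.mean(0)+u*.03)
print(env.get_state()['tcp_pos'])
"
```

```text
0.05814259596314297 94.02466563117109 [0.58118823 0.29625358]
0.06196476949781901 94.02542230647376 [0.58203085 0.29715314]
[0.58355954 0.29752345 0.11825201]
```

Request:
carry_out(steps=[[[0,0,-0.4],[-0.25,0.13,5],140],[[0,0,-0.4],[-0.25,0.13,8.5],140],[[0,0,-0.4],[-0.25,0.13,9.7],140],[[0,0,-0.4],[-0.25,0.13,10.1],140],[[0,0,-0.4],[-0.25,0.13,10.3],140],[[0,0,-0.4],[-0.25,0.13,10.4],140],[[0,0,-0.4],[-0.25,0.13,10.4],140],[[0,0,-0.4],[-0.25,0.13,10.4],140]])

```text
clock: 9.25
tcp_pos: [0.5863, 0.299, 0.0148]
orientation: [0.0, -0.038, 0.999, 0.0]
wrist_force: [-0.1, 0.4, -2.6]
finger_gap: 0.0594
grip_force: 55.2
```

Request:
carry_out(steps=[[[0,0,0],[0,0,0.05],140],[[0,0,0],[0,0,0.1],140],[[0,0,0],[0,0,0.15],140],[[0,0,0],[0,0,0.15],140],[[0,0,0],[0,0,0.15],140],[[0,0,0],[0,0,0.15],140],[[0,0,0],[0,0,0.15],140],[[0,0,0],[0,0,0.15],140]])

```text
clock: 10.25
tcp_pos: [0.586, 0.2989, 0.0127]
orientation: [-0.0, -0.038, 0.999, -0.0]
wrist_force: [0.2, 0.6, -2.1]
finger_gap: 0.059
grip_force: 55.2
```

Request:
carry_out(steps=[[[0,0,0],[0,0,0.05],140],[[0,0,0],[0,0,0.1],140],[[0,0,0],[0,0,0.1],140],[[0,0,0],[0,0,0.15],140],[[0,0,0],[0,0,0.15],140],[[0,0,0],[0,0,0.2],140],[[0,0,0],[0,0,0.2],140],[[0,0,0],[0,0,0.2],140]])

```text
clock: 11.25
tcp_pos: [0.586, 0.2989, 0.0118]
orientation: [0.0, -0.038, 0.999, -0.0]
wrist_force: [-4.5, -1.7, 8.1]
finger_gap: 0.0592
grip_force: 56.5
```

Request:
carry_out(steps=[[[0,0,0],[0,0,0],60],[[0,0,0],[0,0,0],20],[[0,0,0],[0,0,0],10],[[0,0,0],[0,0,-2],10],[[0,0,0],[0,0,-5],0],[[0,0,0],[0,0,-8],0],[[0,0,0],[0,0,-11],0],[[0,0,0],[0,0,-11],0]])

```text
clock: 12.25
tcp_pos: [0.588, 0.2996, 0.1237]
orientation: [0.003, -0.038, 0.999, 0.001]
wrist_force: [-0.2, 0.3, 0.5]
finger_gap: 0.0856
grip_force: 0.0
```

```bash
python3 -c "
from h import *
move([.446,.069,.13],99.5)"
```

```text
shift [ 15.91 -21.91  -0.75] turn z -5.14 j6 0.27 down in tool [ 0.0055 -0.0014  1.    ]
```

Request:
carry_out(steps=[[[0,0,-1],[4,-4,-0.5],0],[[0,0,-2],[8,-8,-0.8],0],[[0,0,-3],[12,-13,-0.8],0],[[0,0,-5],[15.9,-18,-0.8],0],[[0,0,-5],[15.9,-21.9,-0.8],0],[[0,0,-5],[15.9,-21.9,-0.8],0],[[0,0,-5],[15.9,-21.9,-0.8],0],[[0,0,-5],[15.9,-21.9,-0.8],0]])

```text
clock: 13.25
tcp_pos: [0.4441, 0.0693, 0.1283]
orientation: [-0.0, -0.082, 0.997, 0.0]
wrist_force: [0.0, -0.5, -0.3]
finger_gap: 0.0854
grip_force: 0.0
```

```bash
python3 -c "
from h import *
shot('w4'); p=cv2.imread('pics/w4.png'); cv2.imwrite('pics/w4c.png',cv2.resize(p[100:350,160:480],None,fx=2.4,fy=2.4,interpolation=cv2.INTER_CUBIC)); move([.446,.069,.006],99.5)"
```

```text
13.25 [0.4441 0.0693 0.1283] [-0.02  0.13 -0.45  0.99  0.   -0.19]
shift [-0.18 -0.07 12.24] turn z -0.04 j6 -0.19 down in tool [-5.e-04 -2.e-04  1.e+00]
```

View pics/w4c.png

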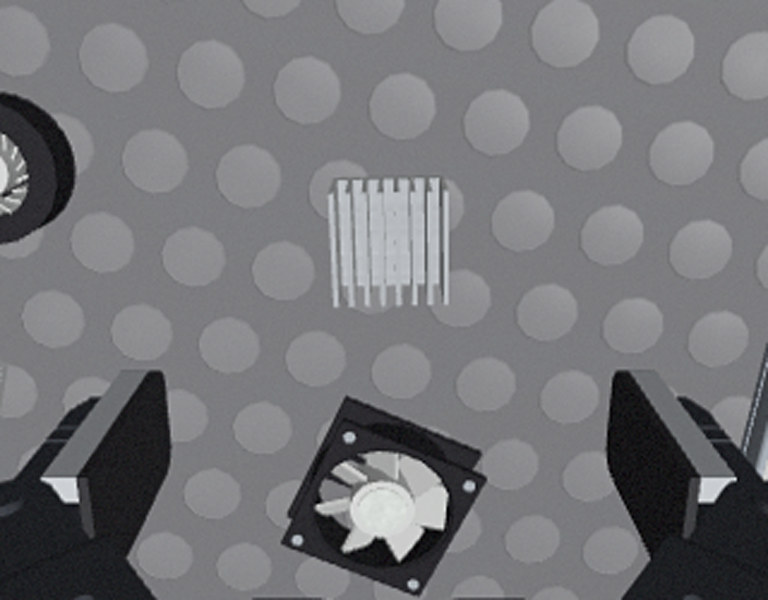

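Small sink top corners (crop): (329,194),(450,191),(448,304),(334,306).

```bash
python3 -c "
from h import *
f=lambda P:(np.array(P)+.5)/2.4-.5+[160,100]
quad('w4',f([(329,194),(450,191),(448,304),(334,306)]),.030)
quad('w4',f([(358,416),(486,479),(418,595),(281,543)]),.024)
move([.446,.069,.006],99.5)"
```

```text
[0.4453 0.0688] edges mm [39.8 39.8 39.2 39.5] yaw%90 [10.9  9.9 10.6 10.7]
[0.551  0.0848] edges mm [55.3 59.2 59.3 63.6] yaw%90 [70.4 74.3 74.8 70.6]
shift [-0.18 -0.07 12.24] turn z -0.04 j6 -0.19 down in tool [-5.e-04 -2.e-04  1.e+00]
```

Request:
carry_out(steps=[[[0,0,-0.9],[-0.1,0,5],0],[[0,0,-0.9],[-0.1,0,9.5],0],[[0,0,-0.9],[-0.1,0,11.5],0],[[0,0,-0.9],[-0.1,0,12.1],100],[[0,0,-0.9],[-0.1,0,12.1],180],[[0,0,-0.9],[-0.1,0,12.1],180],[[0,0,-0.9],[-0.1,0,12.1],180],[[0,0,-0.9],[-0.1,0,12.1],180]], force=50)

```text
clock: 14.3
tcp_pos: [0.4462, 0.0687, 0.0088]
orientation: [0.001, -0.09, 0.996, -0.0]
wrist_force: [-0.7, 0.5, 6.4]
finger_gap: 0.0392
grip_force: 52.0
```

```bash
python3 -c "
from h import *
move([.4824,.2911,.12],94.4)"
```

```text
shift [ -7.55  21.24 -11.11] turn z 5.87 j6 -0.2 down in tool [2.4e-03 3.0e-04 1.0e+00]
```

Request:
carry_out(steps=[[[0,0,0],[0,0,-5],180],[[0,0,1],[0,1,-9],180],[[0,0,2],[-3,5,-11.1],180],[[0,0,4],[-5,10,-11.1],180],[[0,0,5.9],[-7.5,15,-11.1],180],[[0,0,5.9],[-7.5,19,-11.1],180],[[0,0,5.9],[-7.5,21.2,-11.1],180],[[0,0,5.9],[-7.5,21.2,-11.1],180]])

```text
clock: 15.3
tcp_pos: [0.4805, 0.2918, 0.1185]
orientation: [-0.0, -0.039, 0.999, -0.0]
wrist_force: [-0.2, -0.3, -0.5]
finger_gap: 0.0391
grip_force: 51.2
```

Request:
carry_out(steps=[[[0,0,0],[0,0,0],180],[[0,0,0],[0,0,1],180],[[0,0,0],[0,0,2],180],[[0,0,0],[0,0,3],180],[[0,0,0],[0,0,3],180],[[0,0,0],[0,0,3],180],[[0,0,0],[0,0,3],180],[[0,0,0],[0,0,3],180]])

```text
clock: 16.3
tcp_pos: [0.4814, 0.2907, 0.0891]
orientation: [0.0, -0.038, 0.999, 0.0]
wrist_force: [-0.2, 0.0, 0.1]
finger_gap: 0.039
grip_force: 51.2
```

```bash
python3 -c "
from h import *
shot('w5'); move([.4834,.2911,.015],94.4)"
```

```text
16.3 [0.4814 0.2907 0.0891] [ 0.4   0.37 -0.23  0.97 -0.    0.32]
shift [-0.21  0.02  7.41] turn z -0.03 j6 0.32 down in tool [ 6.e-04 -1.e-04  1.e+00]
```

View pics/w5.png

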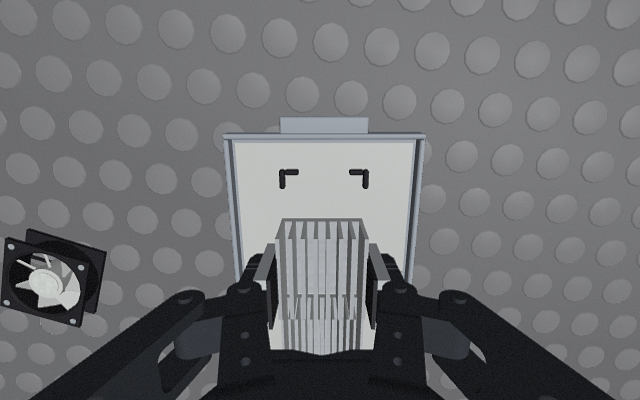

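Near small-pocket lugs at (279,169),(369,169); held sink near bottom edge (282,219)–(364,219).

```bash
python3 -c "
from h import *
c=pickle.load(open('w5.pkl','rb'))[2]
for pts,z,h in([(279,169),(369,169)],.015,.0313),([(282,219),(364,219)],.0855,.02),([(275,238),(370,238)],.1115,.02):
  k=world(c,pts,z)[:,:2];e=k[1]-k[0]; yaw=np.arctan2(e[1],e[0]); u=np.array([np.sin(yaw),-np.cos(yaw)]);print(np.hypot(*e),np.degrees(yaw),k.mean(0)+u*h)
"
```

```text
0.06324118788308415 94.42116705633804 [0.48071932 0.29101866]
0.04075293195990856 94.41709837212733 [0.48100332 0.28998144]
0.03953522142618148 94.41544531724404 [0.4799059  0.28954931]
```

Request:
carry_out(steps=[[[0,0,0],[-0.1,0.12,4],180],[[0,0,0],[-0.1,0.12,6.5],180],[[0,0,0],[-0.1,0.12,7.2],180],[[0,0,0],[-0.1,0.12,7.4],180],[[0,0,0],[-0.1,0.12,7.5],180],[[0,0,0],[-0.1,0.12,7.55],180],[[0,0,0],[-0.1,0.12,7.6],180],[[0,0,0],[-0.1,0.12,7.6],180]])

```text
clock: 17.35
tcp_pos: [0.4827, 0.2921, 0.0138]
orientation: [0.001, -0.038, 0.999, 0.0]
wrist_force: [-1.0, -0.2, 5.1]
finger_gap: 0.0394
grip_force: 51.9
```

Request:
carry_out(steps=[[[0,0,0],[0,0,0.07],180],[[0,0,0],[0,0,0.07],120],[[0,0,0],[0,0,0.07],60],[[0,0,0],[0,0,0],40],[[0,0,0],[0,0,-3],30],[[0,0,0],[0,0,-7],0],[[0,0,0],[0,0,-11],0],[[0,0,0],[0,0,-11],0]])

```text
clock: 18.35
tcp_pos: [0.4845, 0.2929, 0.1263]
orientation: [0.003, -0.038, 0.999, 0.001]
wrist_force: [0.4, -0.5, -0.5]
finger_gap: 0.0856
grip_force: 0.0
```

```bash
python3 -c "
from h import *
shot('w6'); move([.552,.084,.12],74.3)"
```

```text
18.35 [0.4845 0.2929 0.1263] [ 0.4   0.34 -0.18  1.05 -0.    0.33]
shift [ -5.27 -21.3    0.42] turn z 20.07 j6 0.33 down in tool [ 0.0033 -0.0011  1.    ]
```

View pics/w6.png

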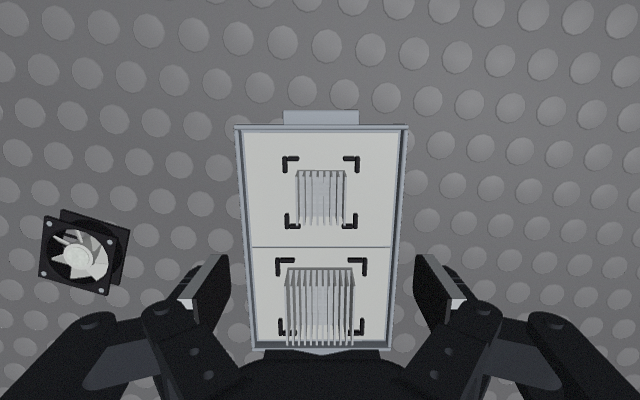

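Both sinks sit in their pockets: small about (321,200), large about (320,313).

```bash
python3 -c "
from h import *
quad('w6',[(285,282),(356,282),(353.5,345),(286,345)],.041)
quad('w6',[(295,178),(348,178),(346,224.5),(298,225)],.035)
quad('w6',[(282,156),(360,156),(358,229),(284,229)],.015)
quad('w6',[(40,214),(121,228),(113,297),(37,279)],.024)
"
```

```text
[0.5817 0.298 ] edges mm [58.8 63.7 59.9 63.6] yaw%90 [4.3 4.3 4.3 3.3]
[0.4825 0.2917] edges mm [40.5 38.1 38.4 38.5] yaw%90 [4.4 3.4 5.  6.6]
[0.4817 0.2911] edges mm [63.4 63.9 64.6 63.9] yaw%90 [4.4 4.9 4.4 3.9]
[0.5506 0.0859] edges mm [65.8 69.8 66.2 63.8] yaw%90 [83.4 77.9 78.2 77.3]
```

Request:
carry_out(steps=[[[0,0,4],[-1,-5,0],0],[[0,0,8],[-3,-10,0],0],[[0,0,12],[-4,-15,0],0],[[0,0,16],[-5.3,-19,0.4],0],[[0,0,20],[-5.3,-21.3,0.4],0],[[0,0,20],[-5.3,-21.3,0.4],0],[[0,0,20],[-5.3,-21.3,0.4],0],[[0,0,20],[-5.3,-21.3,0.4],0]])

```text
clock: 19.4
tcp_pos: [0.5507, 0.0845, 0.1184]
orientation: [-0.0, 0.135, 0.991, -0.0]
wrist_force: [-0.2, -0.4, -0.6]
finger_gap: 0.0857
grip_force: 0.0
```

```bash
python3 -c "
from h import *
shot('w7'); p=cv2.imread('pics/w7.png'); cv2.imwrite('pics/w7c.png',cv2.resize(p[100:350,160:480],None,fx=2.4,fy=2.4,interpolation=cv2.INTER_CUBIC)); move([.552,.084,.005],74.3)"
```

```text
19.4 [0.5507 0.0845 0.1184] [ 0.01  0.34 -0.2   1.03  0.    0.28]
shift [-0.14 -0.02 11.36] turn z 0.18 j6 0.28 down in tool [-4.e-04  0.e+00  1.e+00]
```

View pics/w7c.png

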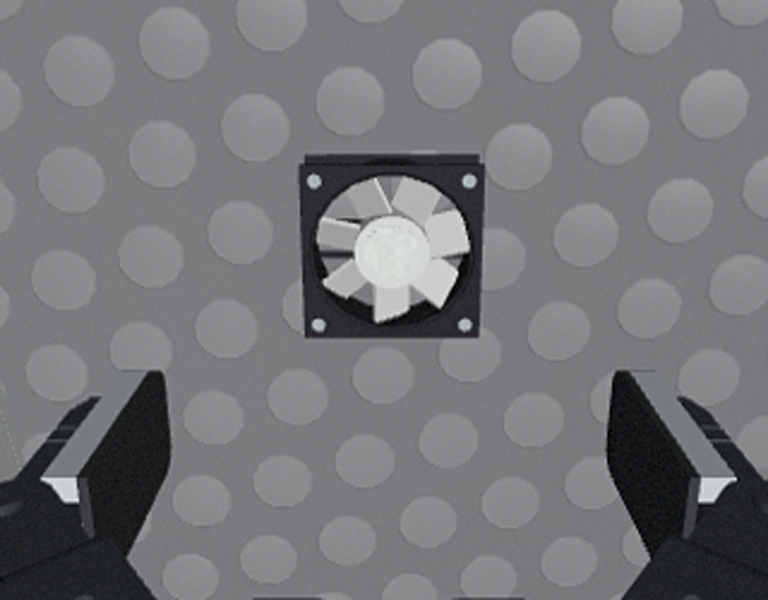

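Fan top corners (crop): (299,165),(486,165),(479,338),(305,337), square to the fingers.

```bash
python3 -c "
from h import *
f=lambda P:(np.array(P)+.5)/2.4-.5+[160,100]
quad('w7',f([(299,165),(486,165),(479,338),(305,337)]),.024)
"
```

```text
[0.5525 0.0838] edges mm [59.9 60.1 59.7 59.7] yaw%90 [74.5 74.4 74.2 74.5]
```

Request:
carry_out(steps=[[[0,0,0],[-0.2,0,5],0],[[0,0,0],[-0.2,0,9],0],[[0,0,0],[-0.2,0,10.9],0],[[0,0,0],[-0.2,0,11.4],60],[[0,0,0],[-0.2,0,11.4],110],[[0,0,0],[-0.2,0,11.4],140],[[0,0,0],[-0.2,0,11.4],140],[[0,0,0],[-0.2,0,11.4],140]], force=40)

```text
clock: 20.45
tcp_pos: [0.5534, 0.0829, 0.0053]
orientation: [0.0, 0.136, 0.991, -0.0]
wrist_force: [-0.3, 0.9, -1.6]
finger_gap: 0.0586
grip_force: 45.5
```

```bash
python3 -c "
from h import *
move([.584,.2985,.12],94.3)"
```

```text
shift [  2.85  21.59 -11.47] turn z -19.93 j6 0.28 down in tool [ 9.e-04 -1.e-04  1.e+00]
```

Request:
carry_out(steps=[[[0,0,0],[0,0,-5],140],[[0,0,-2],[0,1,-9],140],[[0,0,-6],[1,5,-11.5],140],[[0,0,-10],[1.5,10,-11.5],140],[[0,0,-14],[2,15,-11.5],140],[[0,0,-19.9],[2.85,19,-11.5],140],[[0,0,-19.9],[2.85,21.6,-11.5],140],[[0,0,-19.9],[2.85,21.6,-11.5],140]])

```text
clock: 21.45
tcp_pos: [0.5838, 0.3004, 0.1195]
orientation: [0.0, -0.039, 0.999, 0.0]
wrist_force: [1.0, -1.0, -0.8]
finger_gap: 0.0592
grip_force: 45.6
```

Request:
carry_out(steps=[[[0,0,0],[0,0,0],140],[[0,0,0],[0,0,1],140],[[0,0,0],[0,0,2],140],[[0,0,0],[0,0,3],140],[[0,0,0],[0,0,3],140],[[0,0,0],[0,0,3],140],[[0,0,0],[0,0,3],140],[[0,0,0],[0,0,3],140]])

```text
clock: 22.45
tcp_pos: [0.5841, 0.2988, 0.0902]
orientation: [0.0, -0.037, 0.999, 0.0]
wrist_force: [-0.5, 0.2, -0.2]
finger_gap: 0.0591
grip_force: 45.6
```

```bash
python3 -c "
from h import *
shot('w8'); p=cv2.imread('pics/w8.png'); cv2.imwrite('pics/w8c.png',cv2.resize(p[0:375,140:500],None,fx=1.6,fy=1.6,interpolation=cv2.INTER_CUBIC)); move([.584,.2985,.05],94.3)"
```

```text
22.45 [0.5841 0.2988 0.0902] [ 0.35  0.54  0.04  1.07 -0.    0.28]
shift [ 0.   -0.03  4.01] turn z -0.03 j6 0.28 down in tool [ 6.e-04 -1.e-04  1.e+00]
```

View pics/w8c.png

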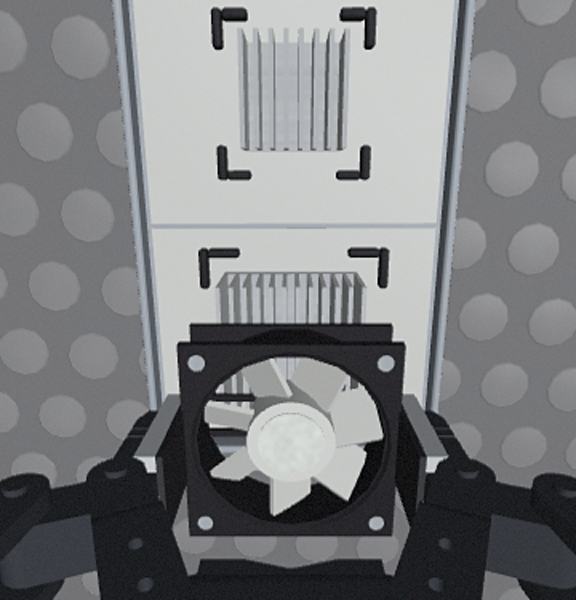

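```bash
python3 -c "
from h import *
f=lambda P:(np.array(P)+.5)/1.6-.5+[140,0]
quad('w8',f([(178,342),(406,344),(390,536),(189,536)]),.109)
quad('w8',f([(238,41),(351,41),(347,149),(242,149)]),.035)
quad('w8',f([(211,9),(376,8),(370,181),(218,181)]),.015)
c=pickle.load(open('w8.pkl','rb'))[2]
for pts,z,h in([(199,249),(388,248)],.015,.041),([(221,272),(362,272)],.010,.03),([(216,291),(367,291)],.041,.03):
  k=world(c,f(pts),z)[:,:2];e=k[1]-k[0]; yaw=np.arctan2(e[1],e[0]); u=np.array([np.sin(yaw),-np.cos(yaw)]);print(np.hypot(*e),np.degrees(yaw),k.mean(0)+u*h)
"
```

```text
[0.5836 0.2973] edges mm [59.6 60.3 59.6 60.9] yaw%90 [3.8 3.6 4.3 3.7]
[0.4846 0.2912] edges mm [39.9 36.1 39.3 36.1] yaw%90 [4.3 4.  4.3 5. ]
[0.4827 0.2909] edges mm [63.1 63.7 63.7 63.4] yaw%90 [4.6 4.9 4.3 4.3]
0.08233790842028275 94.62506371710388 [0.58352375 0.29876399]
0.063705298239853 94.32071414254982 [0.58397035 0.29773387]
0.05937508954457346 94.31982974364983 [0.58544845 0.2977794 ]
```

Request:
carry_out(steps=[[[0,0,-0.4],[-0.06,0.03,3],140],[[0,0,-0.4],[-0.06,0.03,4.2],140],[[0,0,-0.4],[-0.06,0.03,4.5],140],[[0,0,-0.4],[-0.06,0.03,4.6],140],[[0,0,-0.4],[-0.06,0.03,4.65],140],[[0,0,-0.4],[-0.06,0.03,4.7],140],[[0,0,-0.4],[-0.06,0.03,4.75],140],[[0,0,-0.4],[-0.06,0.03,4.75],140]])

```text
clock: 23.5
tcp_pos: [0.5844, 0.299, 0.0424]
orientation: [0.0, -0.041, 0.999, -0.0]
wrist_force: [-0.5, 0.8, 0.1]
finger_gap: 0.0589
grip_force: 45.6
```

Request:
carry_out(steps=[[[0,0,0],[0,0,0.05],140],[[0,0,0],[0,0,0.05],140],[[0,0,0],[0,0,0.1],140],[[0,0,0],[0,0,0.1],140],[[0,0,0],[0,0,0.15],140],[[0,0,0],[0,0,0.15],140],[[0,0,0],[0,0,0.15],140],[[0,0,0],[0,0,0.15],140]])

```text
clock: 24.5
tcp_pos: [0.5844, 0.299, 0.0415]
orientation: [0.0, -0.041, 0.999, -0.0]
wrist_force: [-1.9, -0.7, 4.8]
finger_gap: 0.059
grip_force: 46.3
```

Request:
carry_out(steps=[[[0,0,0],[0,0,0],100],[[0,0,0],[0,0,0],60],[[0,0,0],[0,0,0],20],[[0,0,0],[0,0,0],0],[[0,0,0],[0,0,-2],0],[[0,0,0],[0,0,-5],0],[[0,0,0],[0,0,-8],0],[[0,0,0],[0,0,-8],0]])

```text
clock: 25.5
tcp_pos: [0.5863, 0.2997, 0.1236]
orientation: [0.003, -0.041, 0.999, 0.001]
wrist_force: [0.4, 0.0, 0.0]
finger_gap: 0.0856
grip_force: 0.0
```

```bash
python3 -c "
from h import *
shot('w9'); move([.669,-.087,.12],89.3)"
```

```text
25.5 [0.5863 0.2997 0.1236] [ 0.35  0.52  0.09  1.14 -0.    0.27]
shift [ -5.2  -39.18   0.17] turn z 5.37 j6 0.27 down in tool [ 2.5e-03 -6.0e-04  1.0e+00]
```

Request:
carry_out(steps=[[[0,0,1],[-1,-6,0],0],[[0,0,2],[-2,-12,0],0],[[0,0,3],[-3,-18,0],0],[[0,0,5.4],[-4,-24,0],0],[[0,0,5.4],[-5.2,-30,0],0],[[0,0,5.4],[-5.2,-36,0.2],0],[[0,0,5.4],[-5.2,-39.2,0.2],0],[[0,0,5.4],[-5.2,-39.2,0.2],0]])

```text
clock: 26.55
tcp_pos: [0.6673, -0.0904, 0.1166]
orientation: [-0.001, 0.009, 1.0, 0.0]
wrist_force: [-0.4, 0.7, -0.1]
finger_gap: 0.0856
grip_force: 0.0
```

Request:
carry_out(steps=[[[0,0,0],[0,0,0],0],[[0,0,0],[0,0,0],0],[[0,0,0],[0,0,0],0],[[0,0,0],[0,0,0],0],[[0,0,0],[0,0,0],0],[[0,0,0],[0,0,0],0],[[0,0,0],[0,0,0],0],[[0,0,0],[0,0,0],0]])

```text
clock: 27.55
tcp_pos: [0.6681, -0.0876, 0.1188]
orientation: [0.0, 0.006, 1.0, -0.0]
wrist_force: [0.3, 0.2, -0.7]
finger_gap: 0.0853
grip_force: 0.0
```

```bash
python3 -c "
from h import *
shot('wa')
a,b=[cv2.imread(f'pics/{n}.png') for n in('wa','w9')]
cv2.imwrite('pics/wac.png',np.vstack([cv2.resize(k,None,fx=2.4,fy=2.4,interpolation=cv2.INTER_CUBIC) for k in (a[130:255,200:440],b[120:245,200:440])]))
move([.669,-.087,.005],89.3)"
```

```text
27.55 [ 0.6681 -0.0876  0.1188] [-0.25  0.55  0.14  1.15 -0.   -0.24]
shift [-0.09  0.06 11.38] turn z -0.04 j6 -0.24 down in tool [-0.e+00  1.e-04  1.e+00]
```

View pics/wac.png

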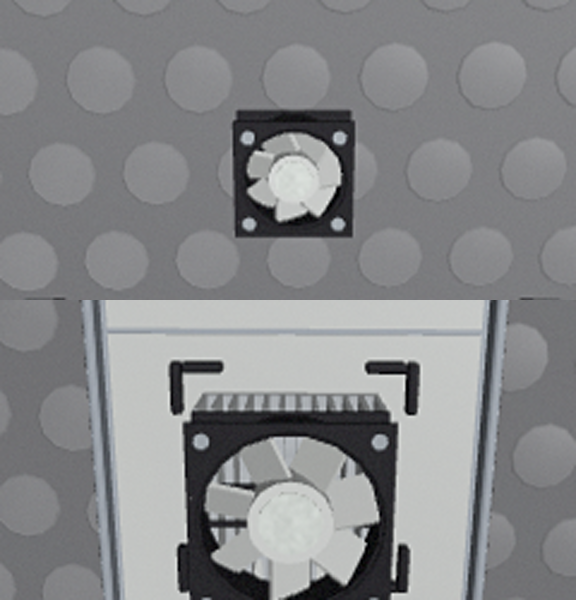

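Large fan sits flush on its sink (lower half). Small fan corners (crop): (234,121),(355,121),(352,236),(236,236).

```bash
python3 -c "
from h import *
f=lambda P:(np.array(P)+.5)/2.4-.5+[200,130]
w=quad('wa',f([(234,121),(355,121),(352,236),(236,236)]),.024)
move([*w.mean(0),.006],89.3)
"
```

```text
[ 0.669  -0.0884] edges mm [39.2 40.  39.4 40. ] yaw%90 [89.3 89.2 89.3 89. ]
shift [-0.09 -0.08 11.28] turn z -0.04 j6 -0.24 down in tool [-0.e+00  1.e-04  1.e+00]
```

Request:
carry_out(steps=[[[0,0,0],[-0.1,-0.08,5],0],[[0,0,0],[-0.1,-0.08,9],0],[[0,0,0],[-0.1,-0.08,10.8],0],[[0,0,0],[-0.1,-0.08,11.2],100],[[0,0,0],[-0.1,-0.08,11.2],180],[[0,0,0],[-0.1,-0.08,11.2],180],[[0,0,0],[-0.1,-0.08,11.2],180],[[0,0,0],[-0.1,-0.08,11.2],180]], force=40)

```text
clock: 28.6
tcp_pos: [0.6706, -0.0887, 0.0089]
orientation: [0.002, 0.006, 1.0, -0.001]
wrist_force: [-0.0, 0.4, 5.5]
finger_gap: 0.0391
grip_force: 42.9
```

```bash
python3 -c "
from h import *
move([.4824,.2914,.15],94.4)"
```

```text
shift [ 19.26  37.75 -14.22] turn z -5.13 j6 -0.24 down in tool [0.0037 0.001  1.    ]
```

Request:
carry_out(steps=[[[0,0,0],[0,0,-5],180],[[0,0,0],[1,2,-10],180],[[0,0,-1],[4,6,-14],180],[[0,0,-2],[7,11,-14],180],[[0,0,-3],[10,16,-14],180],[[0,0,-4],[13,21,-14],180],[[0,0,-5],[16,26,-14],180],[[0,0,-5],[18,31,-14],180]])

```text
clock: 29.6
tcp_pos: [0.4915, 0.2254, 0.1473]
orientation: [0.0, -0.037, 0.999, 0.0]
wrist_force: [0.6, 0.6, -0.2]
finger_gap: 0.0389
grip_force: 42.2
```

```bash
python3 -c "
from h import *
move([.484,.2914,.09],94.4)"
```

```text
shift [0.26 6.64 5.73] turn z -0.13 j6 0.21 down in tool [ 4.e-04 -0.e+00  1.e+00]
```

Request:
carry_out(steps=[[[0,0,0],[0.2,4,1],180],[[0,0,0],[0.3,6.6,3],180],[[0,0,0],[0.3,6.6,5],180],[[0,0,0],[0.3,6.6,5.7],180],[[0,0,0],[0.3,6.6,5.7],180],[[0,0,0],[0.3,6.6,5.7],180],[[0,0,0],[0.3,6.6,5.7],180],[[0,0,0],[0.3,6.6,5.7],180]])

```text
clock: 30.6
tcp_pos: [0.4856, 0.2895, 0.0903]
orientation: [0.0, -0.037, 0.999, 0.0]
wrist_force: [-0.5, 0.6, -1.2]
finger_gap: 0.039
grip_force: 42.2
```

```bash
python3 -c "
from h import *
shot('wb'); p=cv2.imread('pics/wb.png'); cv2.imwrite('pics/wbc.png',cv2.resize(p[120:350,200:440],None,fx=2.5,fy=2.5,interpolation=cv2.INTER_CUBIC)); move([.484,.2914,.05],94.4)"
```

```text
30.6 [0.4856 0.2895 0.0903] [ 0.4   0.37 -0.22  0.97 -0.    0.32]
shift [0.14 0.2  4.02] turn z -0.15 j6 0.32 down in tool [ 7.e-04 -1.e-04  1.e+00]
```

View pics/wbc.png

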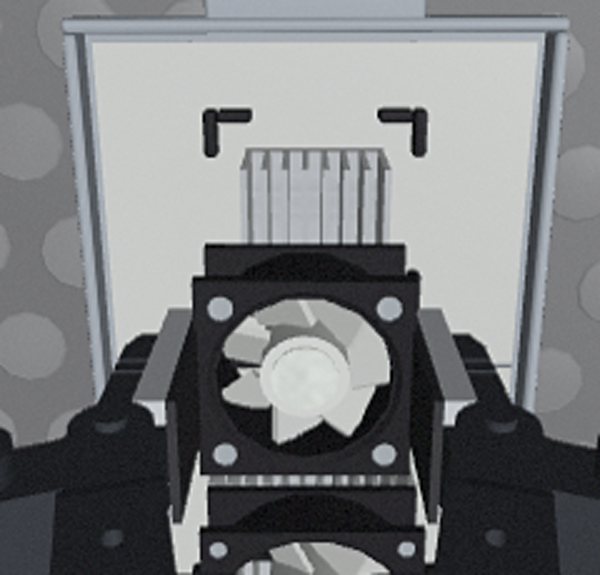

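```bash
python3 -c "
from h import *
f=lambda P:(np.array(P)+.5)/2.5-.5+[200,120]
quad('wb',f([(192,280),(420,278),(410,473),(201,474)]),.1054)
c=pickle.load(open('wb.pkl','rb'))[2]
for pts,z,h in([(202,109),(428,109)],.015,.0315),([(246,150),(384,150)],.010,.02),([(240,166),(391,166)],.035,.02),([(205,243),(405,243)],.0854,.02),([(192,280),(420,278)],.1054,.02):
  k=world(c,f(pts),z)[:,:2];e=k[1]-k[0]; yaw=np.arctan2(e[1],e[0]); u=np.array([np.sin(yaw),-np.cos(yaw)]);print(np.hypot(*e),np.degrees(yaw),k.mean(0)+u*h)
"
```

```text
[0.484  0.2881] edges mm [40.  39.9 39.7 39.7] yaw%90 [4.8 4.  4.6 4.4]
0.06352939119027416 94.29033706896239 [0.48122742 0.29071234]
0.040300979361138994 94.28879832701709 [0.48266279 0.29093876]
0.039381733922180646 94.28818478497314 [0.48120882 0.29061337]
0.04002574349196322 94.28512418799652 [0.48460738 0.28805554]
0.03999307176743479 94.8246160502272 [0.48409654 0.2883474 ]
```

Request:
carry_out(steps=[[[0,0,0],[0.2,0.28,2],180],[[0,0,0],[0.2,0.28,4],180],[[0,0,0],[0.2,0.28,4.5],180],[[0,0,0],[0.2,0.28,4.7],180],[[0,0,0],[0.2,0.28,4.75],180],[[0,0,0],[0.2,0.28,4.8],180],[[0,0,0],[0.2,0.28,4.85],180],[[0,0,0],[0.2,0.28,4.85],180]])

```text
clock: 31.65
tcp_pos: [0.4831, 0.2922, 0.0414]
orientation: [0.0, -0.037, 0.999, -0.0]
wrist_force: [-1.0, 0.7, -0.5]
finger_gap: 0.0391
grip_force: 42.2
```

Request:
carry_out(steps=[[[0,0,0],[0,0,0.05],180],[[0,0,0],[0,0,0.05],180],[[0,0,0],[0,0,0.1],180],[[0,0,0],[0,0,0.1],180],[[0,0,0],[0,0,0.15],180],[[0,0,0],[0,0,0.15],180],[[0,0,0],[0,0,0.15],180],[[0,0,0],[0,0,0.15],180]])

```text
clock: 32.65
tcp_pos: [0.483, 0.2922, 0.0399]
orientation: [0.0, -0.037, 0.999, -0.0]
wrist_force: [-0.5, -0.4, 2.9]
finger_gap: 0.0387
grip_force: 42.5
```

Request:
carry_out(steps=[[[0,0,0],[0,0,0.05],180],[[0,0,0],[0,0,0.05],140],[[0,0,0],[0,0,0.05],80],[[0,0,0],[0,0,0],30],[[0,0,0],[0,0,-2],0],[[0,0,0],[0,0,-5],0],[[0,0,0],[0,0,-8],0],[[0,0,0],[0,0,-11],0]])

```text
clock: 33.65
tcp_pos: [0.4828, 0.2922, 0.1504]
orientation: [-0.0, -0.037, 0.999, -0.0]
wrist_force: [-0.5, -0.1, -0.4]
finger_gap: 0.0854
grip_force: 0.0
```

Request:
carry_out(steps=[[[0,0,0],[0,-3,-3],0],[[0,0,0],[0,-6,-4],0],[[0,0,0],[0,-6,-4],0],[[0,0,0],[0,-6,-4],0],[[0,0,0],[0,-6,-4],0],[[0,0,0],[0,-6,-4],0],[[0,0,0],[0,-6,-4],0],[[0,0,0],[0,-6,-4],0]])

```text
clock: 34.65
tcp_pos: [0.4873, 0.2326, 0.1896]
orientation: [-0.0, -0.037, 0.999, -0.0]
wrist_force: [-0.5, 0.0, -0.3]
finger_gap: 0.0853
grip_force: 0.0
```

```bash
python3 -c "
from h import *
shot('wc'); p=cv2.imread('pics/wc.png'); cv2.imwrite('pics/wcc.png',cv2.resize(p[120:380,220:540],None,fx=2.3,fy=2.3,interpolation=cv2.INTER_CUBIC))"
```

```text
34.65 [0.4873 0.2326 0.1896] [ 0.3   0.26 -0.13  1.18 -0.    0.22]
```

View pics/wcc.png

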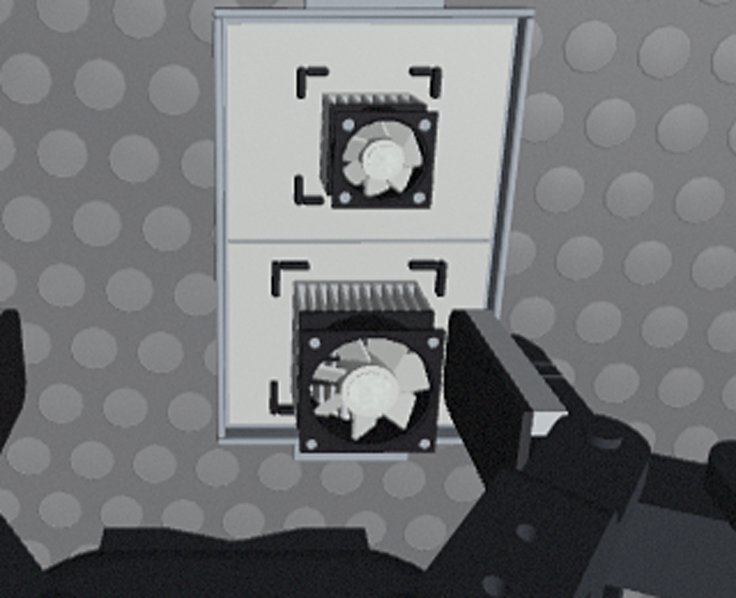

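Both sinks sit in their pockets, with the fans square and flush on top: small at (383,158), large at (370,390) in the crop. The gripper is clear, so I'm handing in.

```bash
python3 -c "
from workcell import env
print(env.hand_in())"
```

```text
the job is handed in; nothing more can be done
None
```

Both cooler sets are made up in the tray and the job is handed in at about 35 s: each sink is fins up in the pocket of its own size with its fan square and flush on top, and the robot did not touch the oblong sink, the blower or the board.

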